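# Refit the stage plate of a microscope light base

### The job

The dark stage plate of the microscope light base has been left lying loose and askew, part on the base's raised deck and part on the tops of the two brass studs. Slide it away from the deck until its two holes drop over the studs and it lies flat on the seat (the aluminium guide rail will square it up and line up its holes); then swing the red keeper on the base all the way round over the plate's edge. Leave the other things on the bench where they are.

Things in the scene. Friction and masses are not known exactly. Their poses are not given: they have to be found in the camera images.
- base: Fixed cream microscope light base, 190 x 300 mm; origin at bench level under its middle; top spans x -100 to +90, y -150 to +150 mm. The plate slides to its +y. Raised deck, y -150 to -65: 40 mm above the bench. Seat, y -65 to +150: 8 mm lower, at 32 mm. (All heights here are above the bench, all x, y in this frame.)
- stud_a (a point): Tip of the brass stud at base x = -35, y = +40 mm; 12 mm thick with a tapered top 8 mm wide, standing 8 mm above the seat, so its top is level with the deck (40 mm).
- stud_b (a point): Tip of the other, equal stud, at base x = +35, y = +40 mm.
- rail (a point): Middle of the inner face, at its top edge, of the fixed aluminium guide rail along the base's +x side: the face looks to base -x, lies at x = +60.5 mm and runs from y = -50 to +110; its top is 47 mm high. A plate with its long side against the rail has its holes in line with the studs.
- seat (a point): Where the middle of the underside of the fitted plate belongs: base x = 0, y = +24 mm, 32 mm high. Axes as the base's. The fitted plate's trailing (-y) edge clears the deck's step by 4 mm and its top is 42 mm high.
- plate: Loose dark stage plate, 120 (its x) x 170 (its y) x 10 mm, 0.3 to 0.6 kg, too wide to grasp flat: push its edges. Origin: middle of its underside. Two through holes 16 mm wide at its x = -35 and +35, y = +16. Starts resting on deck and stud tops (underside 40 mm high), 22 to 50 mm short of its seat along base y, 13 to 24 mm off in x, turned up to 7 degrees.
- keeper (a joint): Swing (rad) of the keeper, a 14 mm wide, 42 mm long red arm on an upright pivot at base x = 0, y = +127 mm. 0: points along base -x, clear; grows anticlockwise from above; 1.57, its stop: along base -y, over the plate's edge. 44.5 to 50.5 mm high: passes over a fitted plate, not over one that has not dropped. Starts at 0 to 0.5, stays where left, takes about 1 N.
- keeper_peg (a point): Middle of the upright red peg on the keeper's arm, 10 mm thick, 32 mm tall (50 to 82 mm above the bench), 34 mm from the pivot: push it sideways with a fingertip.
- wash_mid (a point): Middle of a white wash bottle with a thin bent spout, 66 mm across, about 215 mm tall: leave alone. This point is 70 mm above the bench.
- dish: Closed clear dish, 90 mm across, 16 mm tall, origin at its underside: leave alone.
- slide_box: Blue slide box, 100 by 170 by 32 mm, origin at its underside: leave alone.
- jar: Amber jar with black cap, 64 mm across, 75 mm tall, origin at its underside: leave alone.
Mind the look-alikes: they are no part of the job. What is meant by the plate is not blue, and is the smaller of those in its own colour.

How it is judged:
By the outcome, as a careful person would: the job done as asked, in the order asked, and still so for the second after the job is handed in, with the robot touching nothing.
It also fails if it takes over 61 s, if anything falls off the work surface, if the arm or the gripper's body presses on something with over 40 N, if the wrist force passes 120 N, or if a joint passes its speed limit or range.

### The arm

A 6-joint arm with a two-finger parallel gripper is mounted at the origin on the work surface. World frame = base frame: x ahead of the robot, y to its left, z up, the work surface at z = 0. Lengths are in m, angles in rad, forces in N, time in s.
With the tool pointing down it reaches from about 0.325 to 0.9 m from the base axis. Payload 6.1 kg.
Tool frame: the origin (TCP) lies midway between the tips of the shut fingers; the grasp point (between the pads) lies 19 mm behind it (arm.grip_depth is the distance from the TCP to the grasp point, in m); y points along the fingers, x is the direction in which the jaws open and shut, and the axes are right-handed (so a half turn about y gives the same grasp; the last joint's range is limited). The gripper opens to 85 mm and grips with 20 to 120 N. Pads are 22 mm wide; open, the fingers measure 114 mm over their backs; the gripper's body (76 mm by 85 mm) begins 54 mm behind the grasp point. The pads swing forward as they close: fully open they stand 13 mm farther back than shut.
Start: joints at [1.197, 0.22, 1.526, -0, 1.395, -0.126], TCP at [0.153, 0.606, 0.231] pointing down, gripper open.
Joint ranges: [-2.98, 2.98], [-0.91, 2.08], [0.09, 2.57], [-1.24, 4.39], [0.2, 2.65], [-2.68, 2.68]. Speed limits (rad/s): [2.57, 2.57, 3.01, 3.14, 3.14, 3.14].

### API

Orientations are given as a rotation vector (axis times angle).
In Python, from rig import arm, imaging, boxes_of, outline_of, place_of gives the robot as it stands.
- The arm moves only by the tool play_rows, never from a script. Its argument "motion" is a list of rows, each a list of 7 numbers: the turn, a rotation vector about the tool's x, y, z in degrees, then the shift along the tool's x, y, z in mm, then the finger opening in mm, from 0 to 85.4. A call has 1 to 8 rows; each row is the pose to reach, as a shift and turn from the pose commanded when the call began, along the tool's axes at that moment; what a row does not reach only later rows make up. A row lasts 1/8 s, in which the tool goes at most 62.5 mm and 10.7 degrees, less where a joint would pass 70% of its speed; a pose out of reach is approached as far as the arm can. A call with a gripper value outside its range is refused whole. The fingers move at their own pace and stop on an object; the grip force is fixed at half the most. Time passes only in rows, so rows that repeat a pose let the fingers close. It gives the time, the measured TCP pose, the force and the opening at its end, in the units of the state.
- arm.observe(): the state, without advancing time (a new reading comes with each control period).
- imaging.camera(name): name is "side" or "top" or "wrist"; returns the picture (480x640x3 uint8, red, green, blue); there is no depth.
- imaging.camera_model(name): a dict with "fx", "fy", "cx", "cy" (pixels), "k1" (the pictures are not rectified: a ray, as slopes to the right and down, at radius r is drawn at 1 + k1 r^2 times it, then the intrinsics apply), "R" (3x3) and "t" (3): a world point X has camera coordinates R X + t. Camera axes: x right, y down, z forward; pixel columns grow to the right and rows downward; lengths in m; the calibration is good to about 2 mm. A picture is of the moment at which its call begins: read the wrist's pose just before it. camera_model takes no time and is no camera call; for the wrist camera it gives the pose at the moment of the call.
- arm.job_done(): hands the job in, once; it reports no verdict.
Trained networks look in the newest picture that a camera, given by its name, has taken for a name from the list of things; names that differ only in an ending like _2 or _b are one class to them, and where a whole thing is asked for, a point or a joint stands for the part that bears it (a point fixed in the world has none). Each returns a list of dicts, best first, with "score" (0 to 1); they miss things now and then, are a little off and sometimes report something else, mostly with a low value. They report only what shows in the picture. A call takes as long as a camera call. They do not tell look-alikes from the thing itself.
- boxes_of(camera, name): "at" ([x, y, z] in m, in the coordinates of the camera as it stood for that picture, good to about 4 mm: the middle of the surface that is visible of it).
- outline_of(camera, name): "region" (480x640 bool, what is visible of it).
- place_of(camera, name): "at" ([x, y, z] in m, in the coordinates of the camera as it stood for that picture, good to about 4 mm: a listed point, or the origin of a listed thing).
The state is a dict: "clock": time; "q": joint angles; "qd": joint speeds; "tau": joint torques, N m; "ee_pos": TCP position; "eef_rot": TCP orientation; "ft_force": force on the tool from outside, world axes, zero at the start; "torque": the same for the moment, N m; "opening": opening from 0.0 (shut) to 1.0 (fully open).
Only numpy, scipy, OpenCV 4.12 (cv2) and the standard library are available. Lean on these libraries where they do the work, as an engineer would, in place of code of your own. Each camera call takes 0.05 s, during which the arm holds its last target. There are 200 camera calls.

## Working session

There is one attempt and no reset: what is moved stays moved. The work goes in short steps, Python scripts to look and compute and a tool call to move; the robot and the scene stay as the last step left them, time stands still between calls to the robot, and variables do not carry over. Pictures are saved under pics/ and viewed, about 8 in all and at most 12, crops included, and the job is handed in when it is done.

Besides the shell and the picture viewer there is one more tool, called after "Emit:" by a JSON object that holds its "op" and its "data", one argument or row to a line. play_rows: Moves the arm, as the interface text tells. Its arguments: {"type":"object","properties":{"motion":{"type":"array","items":{"type":"array","items":{"type":"number"}}}},"required":["motion"]}

```bash
mkdir -p pics; ls
cat > h.py <<'E'
from rig import arm, imaging, boxes_of, outline_of, place_of
import numpy as np, cv2
from scipy.spatial.transform import Rotation as Ro
def shot(n,f=None):
    im=imaging.camera(n)
    if f: cv2.imwrite(f'pics/{f}.png',im[:,:,::-1])
    return im
def w(n,p):
    m=imaging.camera_model(n); return np.array(m['R']).T@(np.array(p)-np.array(m['t']))
def pix(n,X):
    m=imaging.camera_model(n); c=np.array(m['R'])@np.array(X)+np.array(m['t']); s=c[:2]/c[2]; s=s*(1+m['k1']*(s@s))
    return np.array([m['fx']*s[0]+m['cx'],m['fy']*s[1]+m['cy']])
def onz(n,uv,z):
    m=imaging.camera_model(n); K=np.array([[m['fx'],0,m['cx']],[0,m['fy'],m['cy']],[0,0,1.]])
    d=(np.array(uv,float)-[m['cx'],m['cy']])/[m['fx'],m['fy']]; s=d.copy()
    for _ in range(20): s=d/(1+m['k1']*(s@s))
    R=np.array(m['R']); o=-R.T@np.array(m['t']); r=R.T@np.array([s[0],s[1],1]); return o+r*(z-o[2])/r[2]
E
python3 - <<'E'
from h import *
np.set_printoptions(precision=4,suppress=True)
print(arm.observe()['ee_pos'],arm.observe()['eef_rot'])
for c in ['top','side']:
    shot(c,c+'1')
    for n in ['base','stud_a','rail','seat','plate','keeper_peg','wash_mid','dish','slide_box','jar']:
        for d in place_of(c,n)[:4]:
            X=w(c,d['at']);print(c,n,round(d['score'],2),X,pix(c,X).round())
E
```

```text
pics
[0.1531 0.6053 0.2302] [-1.3173 -1.0235  1.0263]
top base 0.94 [0.5932 0.0357 0.0029] [338. 203.]
top stud_a 0.83 [0.6343 0.0807 0.0397] [321. 184.]
top stud_a 0.61 [0.5594 0.0778 0.0401] [322. 213.]
top rail 0.89 [0.6526 0.0681 0.0489] [326. 176.]
top seat 0.8 [0.594  0.0655 0.0284] [327. 201.]
top plate 0.94 [ 0.307  -0.1689 -0.0009] [420. 314.]
top plate 0.8 [0.5735 0.0327 0.0421] [340. 208.]
top plate 0.74 [0.403  0.6023 0.0002] [123. 277.]
top keeper_peg 0.58 [0.5623 0.1633 0.064 ] [287. 211.]
top wash_mid 0.82 [0.6369 0.3752 0.0704] [203. 182.]
top dish 0.79 [0.3993 0.3573 0.0031] [213. 278.]
top slide_box 0.91 [ 0.6527 -0.4221 -0.0003] [511. 180.]
top jar 0.74 [ 0.4193 -0.4169  0.005 ] [514. 269.]
top jar 0.65 [0.5939 0.037  0.0071] [338. 202.]
side base 0.79 [ 0.5863  0.0381 -0.0019] [283. 231.]
side stud_a 0.95 [0.6273 0.0787 0.0391] [268. 230.]
side stud_a 0.78 [0.5576 0.0781 0.045 ] [289. 232.]
side rail 0.64 [0.6553 0.0658 0.0498] [260. 224.]
side seat 0.82 [0.5939 0.0678 0.0373] [279. 230.]
side seat 0.43 [0.5616 0.1551 0.0694] [283. 246.]
side plate 0.75 [ 0.3106 -0.1749  0.0017] [371. 195.]
side plate 0.74 [0.4034 0.6005 0.0032] [310. 402.]
side plate 0.62 [0.5678 0.0281 0.0399] [289. 221.]
side plate 0.27 [0.5881 0.038  0.0031] [283. 230.]
side keeper_peg 0.56 [0.5594 0.1553 0.0667] [284. 246.]
side wash_mid 0.62 [0.6338 0.3727 0.071 ] [243. 302.]
side dish 0.59 [ 0.3991  0.351  -0.0007] [326. 320.]
side slide_box 0.64 [ 0.646  -0.4234  0.0042] [292. 139.]
side jar 0.85 [ 0.4202 -0.421   0.0044] [349. 146.]
side jar 0.7 [0.6256 0.0755 0.0399] [269. 230.]
```

View pics/top1.png

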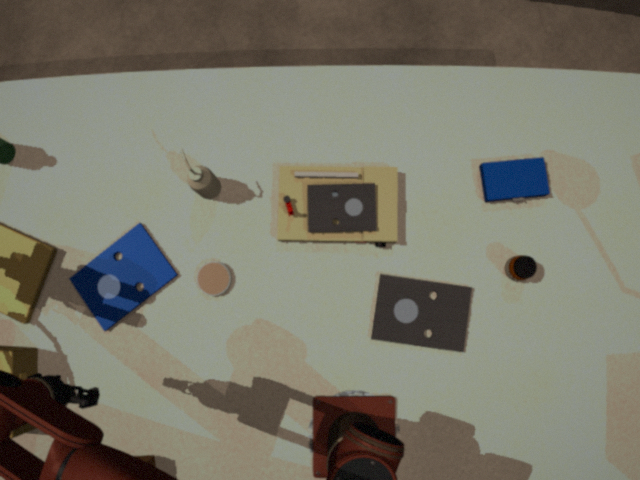

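View pics/side1.png

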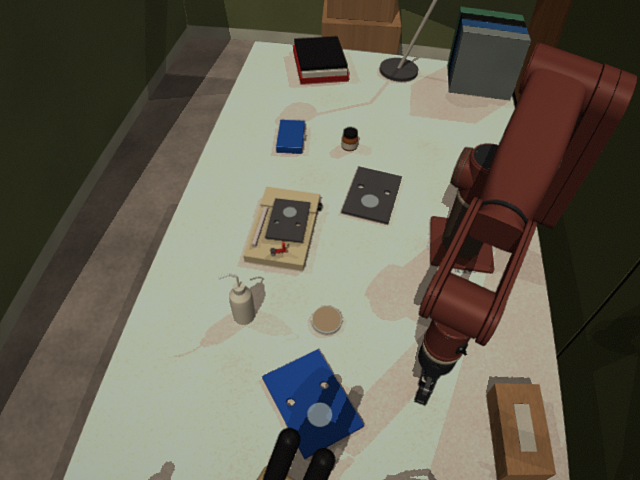

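The plate candidates are the small dark plate on the base at (342,208), the large dark plate on the bench at (420,312) and the blue plate at (123,277), all top-camera pixels. By the description (not blue, smaller of the dark ones) it is the one at (342,208). Next I work out a move to see it close up with the wrist camera.

```bash
cat >> h.py <<'E'
np.set_printoptions(precision=4,suppress=True)
def plan(pos,Rt):
    "shift (mm) & turn (deg) in tool axes from the current pose"
    s=arm.observe(); R0=Ro.from_rotvec(s['eef_rot'])
    return (R0.inv()*Ro.from_matrix(Rt)).as_rotvec(degrees=True), R0.inv().apply(np.array(pos)-s['ee_pos'])*1e3
def down(jaw):
    "tool y down, tool x at angle jaw (deg) in world"
    a=np.radians(jaw); x=np.array([np.cos(a),np.sin(a),0]); y=np.array([0,0,-1.]); return np.c_[x,y,np.cross(x,y)]
E
python3 - <<'E'
from h import *
s=arm.observe(); print(Ro.from_rotvec(s['eef_rot']).as_matrix())
m=imaging.camera_model('wrist');R=np.array(m['R']);print('cam pos',-R.T@m['t'],'fwd',R[2],'fx',m['fx'])
for j in (0,180,90,-90): print(j,plan((0.57,-0.02,0.28),down(j)))
im=cv2.imread('pics/top1.png')[150:260,260:420]; cv2.imwrite('pics/c1.png',cv2.resize(im,None,fx=5,fy=5,interpolation=cv2.INTER_CUBIC))
E
```

```text
[[ 0.2453  0.     -0.9695]
 [ 0.9695  0.      0.2453]
 [ 0.     -1.     -0.    ]]
cam pos [0.0816 0.6244 0.3725] fwd [ 0.2781 -0.0694 -0.9581] fx 432.3944676093092
0 (array([ 0.0016, 75.8021,  0.0021]), array([-504.5866,  -48.6845, -557.4802]))
180 (array([   0.0023, -104.1979,   -0.0017]), array([-504.5866,  -48.6845, -557.4802]))
90 (array([  0.0024, -14.1979,   0.0004]), array([-504.5866,  -48.6845, -557.4802]))
-90 (array([ -0.0005, 165.8021,   0.0035]), array([-504.5866,  -48.6845, -557.4802]))
```

View pics/c1.png

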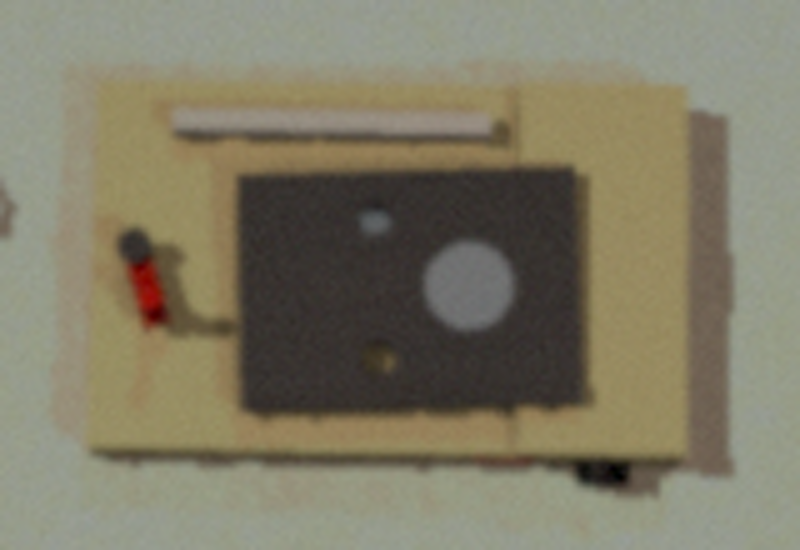

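The crop confirms the choice: a dark plate on the base with its two holes at about (375,222) and (378,358), the lower one showing brass. The keeper is at about (145,280) and the rail runs along the top at y≈122. I'm moving closer.

Emit:
{"op": "play_rows", "data": {
  "motion": [
    [0, -1.8, 0, -56, -6, -68, 85],
    [0, -3.6, 0, -112, -12, -136, 85],
    [0, -5.4, 0, -167, -18, -203, 85],
    [0, -7.2, 0, -223, -24, -271, 85],
    [0, -9, 0, -279, -30, -339, 85],
    [0, -11, 0, -335, -36, -407, 85],
    [0, -13, 0, -391, -42, -475, 85],
    [0, -14.2, 0, -446, -49, -543, 85]
  ]
}}

```text
clock: 2.1
ee_pos: [0.45, 0.2025, 0.2662]
eef_rot: [-1.209, -1.211, 1.209]
ft_force: [1.0, 0.6, -0.5]
opening: 0.991
```

Run:
```python
from h import *
s=arm.observe(); print(s['clock'],s['ee_pos'],s['q'],plan((0.57,0.04,0.28),down(90)))
```

```text
2.1 [0.45   0.2025 0.2662] [ 0.2627 -0.1224  1.8169  0.0001  1.446  -1.309 ] (array([0.061 , 0.0527, 0.0243]), array([-162.5821,  -13.7826, -119.8415]))
```

Emit:
{"op": "play_rows", "data": {
  "motion": [
    [0, 0, 0, -54, -5, -40, 85],
    [0, 0, 0, -108, -9, -80, 85],
    [0, 0, 0, -162, -14, -120, 85],
    [0, 0, 0, -162, -14, -120, 85]
  ]
}}

```text
clock: 2.6
ee_pos: [0.5707, 0.0389, 0.2797]
eef_rot: [-1.212, -1.206, 1.206]
ft_force: [-0.9, 0.3, -0.0]
opening: 0.992
```

Run:
```python
from h import *
print(arm.observe()['ee_pos'],arm.observe()['clock'])
shot('wrist','w1')
for n in ['base','stud_a','rail','seat','plate','keeper_peg']:
    for d in place_of('wrist',n)[:3]:
        X=w('wrist',d['at']);print(n,round(d['score'],2),X,pix('wrist',X).round())
o=outline_of('wrist','plate')
for d in o[:2]:
    r=d['region'].astype(np.uint8);c=max(cv2.findContours(r,0,2)[0],key=cv2.contourArea)
    P=np.array([onz('wrist',p,0.05)[:2] for p in c[:,0]]);R=cv2.minAreaRect((P*1e3).astype(np.float32))
    print(d['score'],R,cv2.boxPoints(R))
```

```text
[0.5707 0.0389 0.2797] 2.6
stud_a 0.71 [0.6214 0.0804 0.0378] [352. 251.]
rail 0.94 [0.6447 0.0757 0.0462] [347. 278.]
plate 0.59 [0.5666 0.0369 0.0403] [304. 194.]
keeper_peg 0.57 [0.559  0.1577 0.0636] [446. 191.]
0.85 ((568.701416015625, 34.68461608886719), (120.71732330322266, 169.9415740966797), 1.2452287673950195) [[506.5104 118.3236]
 [510.2036 -51.5778]
 [630.8924 -48.9544]
 [627.1993 120.947 ]]
0.59 ((408.4111328125, -107.97755432128906), (117.47616577148438, 10.11789321899414), 86.75947570800781) [[ 400.04   -166.3358]
 [ 410.1417 -166.9077]
 [ 416.7823  -49.6194]
 [ 406.6806  -49.0474]]
```

View pics/w1.png

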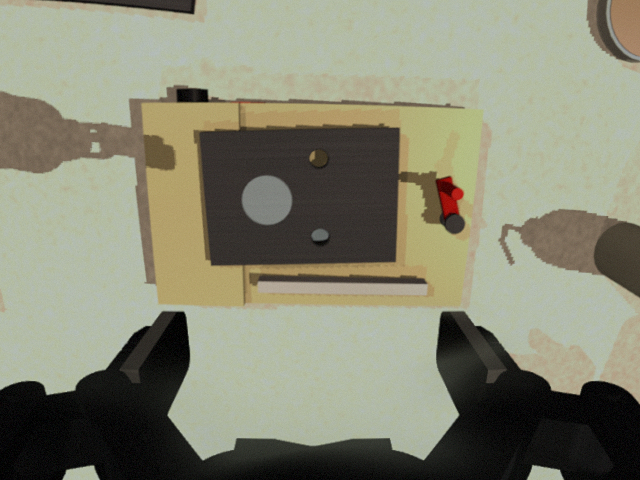

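Run:
```python
from h import *
f=lambda u,v,z:onz('wrist',(u,v),z)*1e3
src=[];dst=[]
for n,u,v,z,b in [('deck-x-y',141,103,.04,(-100,-150)),('deck+x-y',158,306,.04,(90,-150)),('+x+y',465,306,.032,(90,150)),('-x+y',483,110,.032,(-100,150)),('rail inner -y',259,278,.047,(60.5,-50)),('rail in +y',427,282,.047,(60.5,110)),('pivot',454,224,.05,(0,127))]:
    X=f(u,v,z);print(n,X[:2]);src.append(b);dst.append(X[:2])
src=np.array(src,float);dst=np.array(dst)
R,_=Ro.align_vectors(np.c_[dst-dst.mean(0),0*dst[:,0]],np.c_[src-src.mean(0),0*src[:,0]])
yaw=R.as_euler('zyx',degrees=True)[0];M=R.as_matrix()[:2,:2];t=dst.mean(0)-M@src.mean(0)
print('yaw',yaw,'t',t);print('res',dst-(src@M.T+t))
print('plate in base',M.T@(np.array([568.7,34.7])-t))
X=f(457,192,.082);print('peg top',X, M.T@(X[:2]-t)-[0,127])
```

```text
deck-x-y [ 486.4559 -103.8256]
deck+x-y [ 677.6017 -106.8769]
+x+y [680.6062 197.5366]
-x+y [491.4495 194.9948]
rail inner -y [644.4683  -5.1293]
rail in +y [648.316  152.1576]
pivot [591.1758 171.3979]
yaw -0.6957240682365612 t [588.1157  44.9279]
res [[ 0.1542  0.0212]
 [ 1.3139 -0.723 ]
 [ 0.6757  3.7126]
 [ 1.505  -1.1362]
 [-3.5359  0.6737]
 [-1.631  -2.0276]
 [ 1.518  -0.5207]]
plate in base [-19.2901 -10.4629]
peg top [556.2734 160.4227  82.    ] [-33.2424 -11.9003]
```

The wrist picture shows the plate at (203–400, 128–265) with the brass studs showing in its holes at (318,158) and (320,237). The rail is at y≈285 and the peg at (457,192). In base axes the plate sits at about (-19, -10), turned about 2°. I'll push it +x to the rail first, with two open fingers on its long side.

Emit:
{"op": "play_rows", "data": {
  "motion": [
    [0, 0.7, 0, -1, 40, 30, 50],
    [0, 0.7, 0, -2, 90, 60, 50],
    [0, 0.7, 0, -4, 140, 90, 50],
    [0, 0.7, 0, -4, 180, 92, 50],
    [0, 0.7, 0, -4, 215, 92, 50],
    [0, 0.7, 0, -4, 235, 92, 50],
    [0, 0.7, 0, -4, 245, 92, 50],
    [0, 0.7, 0, -4, 245, 92, 50]
  ]
}}

```text
clock: 4.0
ee_pos: [0.4767, 0.0387, 0.0345]
eef_rot: [-1.214, -1.2, 1.201]
ft_force: [-0.6, -0.1, 0.2]
opening: 0.589
```

Run:
```python
from h import *
s=arm.observe();print(s['ee_pos'],s['ft_force'],s['opening'],plan((0.51,0.035,0.035),down(89.3)))
shot('wrist','w2')
```

```text
[0.4767 0.0387 0.0345] [-0.6445 -0.0867  0.2353] 0.5894016377659748 (array([-0.0439,  0.0505,  0.0039]), array([ -3.3199,  -0.558 , -33.3456]))
```

View pics/w2.png

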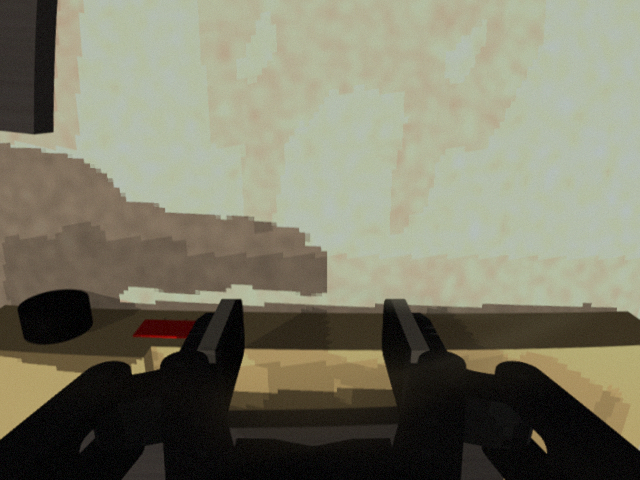

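The fingers are down over the seat beside the plate's -x edge and nothing is touched. Pushing towards the rail.

Emit:
{"op": "play_rows", "data": {
  "motion": [
    [0, 0, 0, -3, 0, -8, 50],
    [0, 0, 0, -4, 0, -16, 50],
    [0, 0, 0, -4, 0, -22, 50],
    [0, 0, 0, -4, 0, -26, 50],
    [0, 0, 0, -4, 0, -30, 50],
    [0, 0, 0, -4, 0, -33, 50],
    [0, 0, 0, -4, 0, -36, 50],
    [0, 0, 0, -4, 0, -36, 50]
  ]
}}

```text
clock: 5.05
ee_pos: [0.5134, 0.0337, 0.0346]
eef_rot: [-1.215, -1.201, 1.2]
ft_force: [-0.4, 0.3, -0.2]
opening: 0.584
```

Emit:
{"op": "play_rows", "data": {
  "motion": [
    [0, 0, 0, 0, 0, -1, 50],
    [0, 0, 0, 0, 0, -2, 50],
    [0, 0, 0, 0, 0, -2, 50]
  ]
}}

```text
clock: 5.42
ee_pos: [0.5151, 0.0338, 0.0346]
eef_rot: [-1.215, -1.2, 1.2]
ft_force: [-2.0, 1.2, 0.8]
opening: 0.587
```

Emit:
{"op": "play_rows", "data": {
  "motion": [
    [0, 0, 0, 0, 0, -1, 50],
    [0, 0, 0, 0, 0, -2, 50],
    [0, 0, 0, 0, 0, -2, 50]
  ]
}}

```text
clock: 5.8
ee_pos: [0.5161, 0.0334, 0.0345]
eef_rot: [-1.214, -1.198, 1.202]
ft_force: [-6.5, -1.2, 4.3]
opening: 0.582
```

Emit:
{"op": "play_rows", "data": {
  "motion": [
    [0, 0, 0, 0, 0, -1, 50],
    [0, 0, 0, 0, 0, -2, 50],
    [0, 0, 0, 0, 0, -2, 50]
  ]
}}

```text
clock: 6.18
ee_pos: [0.5179, 0.0331, 0.0344]
eef_rot: [-1.214, -1.198, 1.202]
ft_force: [-5.6, -2.4, 4.1]
opening: 0.585
```

Run:
```python
from h import *
s=arm.observe();print(s['ee_pos'],s['ft_force'])
im=shot('top','t2')[140:260,260:420]; cv2.imwrite('pics/c2.png',cv2.resize(im[:,:,::-1],None,fx=5,fy=5,interpolation=cv2.INTER_CUBIC))
for d in place_of('top','plate')[:3]: print(d['score'],w('top',d['at']))
```

```text
[0.5179 0.0331 0.0344] [-5.603  -2.4212  4.1282]
0.73 [ 0.4012  0.6041 -0.0013]
0.58 [ 0.3084 -0.1697  0.002 ]
```

Emit:
{"op": "play_rows", "data": {
  "motion": [
    [0, 0, 0, 0, 0, -1, 50],
    [0, 0, 0, 0, 0, -2, 50],
    [0, 0, 0, 0, 0, -2, 50]
  ]
}}

```text
clock: 6.65
ee_pos: [0.52, 0.033, 0.0344]
eef_rot: [-1.214, -1.198, 1.202]
ft_force: [-5.4, -2.5, 3.5]
opening: 0.581
```

View pics/c2.png

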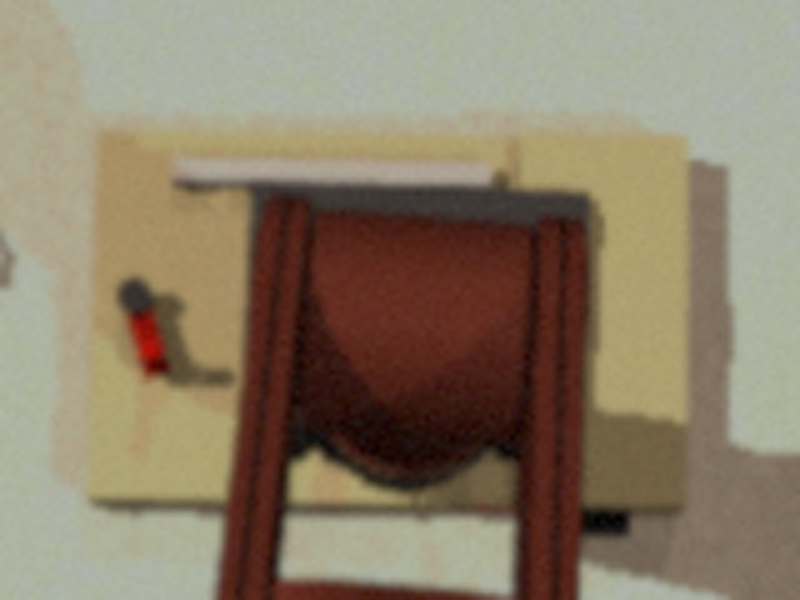

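The top crop shows the plate's +x edge (about (250,187) to (590,195)) almost at the rail, nearly parallel. Continuing to firm contact.

Emit:
{"op": "play_rows", "data": {
  "motion": [
    [0, 0, 0, 0, 0, -1, 50],
    [0, 0, 0, 0, 0, -2, 50],
    [0, 0, 0, 0, 0, -2, 50]
  ]
}}

```text
clock: 7.02
ee_pos: [0.5202, 0.0331, 0.0341]
eef_rot: [-1.211, -1.195, 1.204]
ft_force: [-12.5, -3.4, 8.2]
opening: 0.587
```

Emit:
{"op": "play_rows", "data": {
  "motion": [
    [0, 0, 0, 0, 0, -1, 50],
    [0, 0, 0, 0, 0, -2, 50],
    [0, 0, 0, 0, 0, -2, 50]
  ]
}}

```text
clock: 7.4
ee_pos: [0.5202, 0.0331, 0.0336]
eef_rot: [-1.208, -1.192, 1.206]
ft_force: [-18.4, -2.5, 12.3]
opening: 0.585
```

The plate has stalled firmly against the rail. Retreating, then swinging round behind the trailing edge.

Emit:
{"op": "play_rows", "data": {
  "motion": [
    [0, 0, 0, 0, 0, 8, 50],
    [0, 0, 0, 0, 0, 18, 50],
    [0, 0, 0, 0, -40, 20, 50],
    [0, 0, 0, 0, -80, 20, 50],
    [0, 10, 0, -20, -90, -5, 50],
    [0, 20, 0, -50, -90, -30, 50],
    [0, 30, 0, -80, -90, -50, 50],
    [0, 40, 0, -115, -90, -65, 50]
  ]
}}

```text
clock: 8.4
ee_pos: [0.5897, -0.0829, 0.125]
eef_rot: [-1.467, -0.67, 0.667]
ft_force: [0.8, -0.2, -0.7]
opening: 0.584
```

Run:
```python
from h import *
s=arm.observe();print(s['ee_pos'],s['ft_force'],plan((0.591,-0.082,0.12),down(-0.7)))
```

```text
[ 0.5897 -0.0829  0.125 ] [ 0.7938 -0.2437 -0.6689] (array([ 0.0577, 49.7199,  0.0933]), array([ 1.5348,  5.0014, -0.4106]))
```

Emit:
{"op": "play_rows", "data": {
  "motion": [
    [0, 10, 0, 1, 5, 0, 50],
    [0, 20, 0, 1, 5, 0, 50],
    [0, 30, 0, 1, 5, 0, 50],
    [0, 40, 0, 1, 5, 0, 50],
    [0, 49.7, 0, 1, 5, 0, 50],
    [0, 49.7, 0, 1, 5, 0, 50]
  ]
}}

```text
clock: 9.15
ee_pos: [0.5894, -0.0814, 0.1198]
eef_rot: [-1.571, 0.003, -0.005]
ft_force: [-0.3, 0.9, -0.1]
opening: 0.586
```

Run:
```python
from h import *
s=arm.observe();print(s['ee_pos'],s['q'],plan((0.591,-0.082,0.05),down(-0.7)))
shot('wrist','w3')
```

```text
[ 0.5894 -0.0814  0.1198] [-0.2697  0.2516  1.7078  0.      1.1812 -0.2644] (array([0.0136, 0.3971, 0.0565]), array([ 1.4991, 69.8182, -0.5992]))
```

View pics/w3.png

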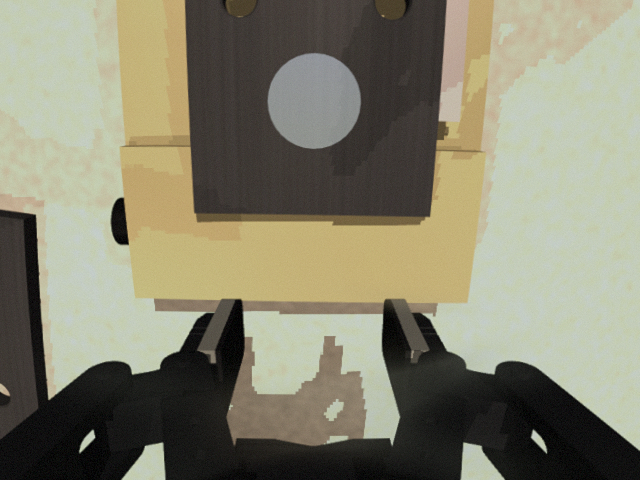

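Run:
```python
from h import *
for n,u,v,z in [('tl',195,214,.05),('tr',431,217,.05),('deck l',135,297,.04),('deck r',468,302,.04),('step l',121,146,.04),('step r',485,152,.04),('side r',446,30,.05),('side l',187,30,.05),('railbot',462,121,.047)]: print(n,onz('wrist',(u,v),z))
```

```text
tl [ 0.5293 -0.0575  0.05  ]
tr [ 0.6485 -0.0594  0.05  ]
deck l [ 0.4877 -0.1078  0.04  ]
deck r [ 0.6767 -0.1114  0.04  ]
step l [ 0.4902 -0.0236  0.04  ]
step r [ 0.6773 -0.0274  0.04  ]
side r [0.6502 0.0294 0.05  ]
side l [0.5311 0.0296 0.05  ]
railbot [ 0.6616 -0.0119  0.047 ]
```

The picture shows the plate square against the rail, with its trailing edge from (195,214) to (431,217) and both studs just inside the far sides of the holes. It needs about 37 mm more in +y. Descending behind it and feeling for the deck.

Emit:
{"op": "play_rows", "data": {
  "motion": [
    [0, 0.4, 0, 1, 40, -4, 50],
    [0, 0.4, 0, 1, 65, -4, 50],
    [0, 0.4, 0, 1, 74, -4, 50],
    [0, 0.4, 0, 1, 76, -4, 50],
    [0, 0.4, 0, 1, 78, -4, 50],
    [0, 0.4, 0, 1, 78, -4, 50]
  ]
}}

```text
clock: 9.95
ee_pos: [0.591, -0.0855, 0.0426]
eef_rot: [-1.571, 0.009, -0.012]
ft_force: [0.1, 0.4, -0.6]
opening: 0.583
```

Emit:
{"op": "play_rows", "data": {
  "motion": [
    [0, 0, 0, 0, 1, 0, 50],
    [0, 0, 0, 0, 2, 0, 50],
    [0, 0, 0, 0, 2, 0, 50]
  ]
}}

```text
clock: 10.32
ee_pos: [0.5902, -0.0854, 0.0396]
eef_rot: [-1.571, 0.011, -0.011]
ft_force: [-0.4, -0.6, 0.7]
opening: 0.585
```

Emit:
{"op": "play_rows", "data": {
  "motion": [
    [0, 0, 0, 0, 1, 0, 50],
    [0, 0, 0, 0, 2, 0, 50],
    [0, 0, 0, 0, 2, 0, 50]
  ]
}}

```text
clock: 10.7
ee_pos: [0.5901, -0.0853, 0.0374]
eef_rot: [-1.571, 0.011, -0.011]
ft_force: [-0.2, -0.6, 0.5]
opening: 0.584
```

Emit:
{"op": "play_rows", "data": {
  "motion": [
    [0, 0, 0, 0, 1, 0, 50],
    [0, 0, 0, 0, 2, 0, 50],
    [0, 0, 0, 0, 2, 0, 50]
  ]
}}

```text
clock: 11.08
ee_pos: [0.5904, -0.0854, 0.037]
eef_rot: [-1.571, 0.011, -0.011]
ft_force: [-4.9, 0.0, 10.3]
opening: 0.588
```

Deck contact is at TCP z 0.037. Raising by 3 mm and pushing +y.

Emit:
{"op": "play_rows", "data": {
  "motion": [
    [0, 0, 0, 0, -3, 0, 50],
    [0, 0, 0, 0, -3, 8, 50],
    [0, 0, 0, 0, -3, 15, 50],
    [0, 0, 0, 0, -3, 21, 50],
    [0, 0, 0, 0, -3, 27, 50],
    [0, 0, 0, 0, -3, 33, 50],
    [0, 0, 0, 0, -3, 38, 50],
    [0, 0, 0, 0, -3, 38, 50]
  ]
}}

```text
clock: 12.08
ee_pos: [0.5907, -0.0467, 0.0386]
eef_rot: [-1.57, 0.011, -0.011]
ft_force: [-0.0, -0.7, 0.5]
opening: 0.588
```

Emit:
{"op": "play_rows", "data": {
  "motion": [
    [0, 0, 0, 0, 0, 2, 50],
    [0, 0, 0, 0, 0, 4, 50],
    [0, 0, 0, 0, 0, 6, 50],
    [0, 0, 0, 0, 0, 6, 50]
  ]
}}

```text
clock: 12.58
ee_pos: [0.5909, -0.0413, 0.0387]
eef_rot: [-1.571, 0.011, -0.011]
ft_force: [0.1, -1.8, -0.7]
opening: 0.586
```

Run:
```python
from h import *
s=arm.observe();print(s['ee_pos'],s['ft_force'])
shot('wrist','w4')
```

```text
[ 0.5909 -0.0413  0.0387] [ 0.0824 -1.8065 -0.6512]
```

View pics/w4.png

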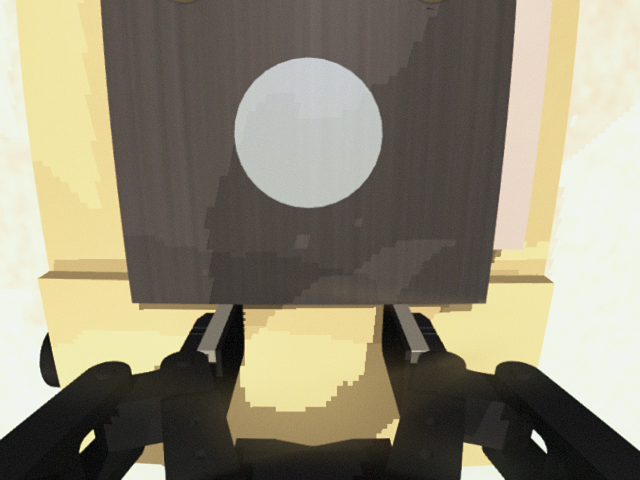

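The trailing edge (row 303) is in contact with both fingers and is about 8–9 mm short. The plate is still alongside the rail.

Emit:
{"op": "play_rows", "data": {
  "motion": [
    [0, 0, 0, 0, 0, 2, 50],
    [0, 0, 0, 0, 0, 4, 50],
    [0, 0, 0, 0, 0, 5, 50],
    [0, 0, 0, 0, 0, 5, 50]
  ]
}}

```text
clock: 13.12
ee_pos: [0.5908, -0.0359, 0.0385]
eef_rot: [-1.57, 0.011, -0.011]
ft_force: [-0.2, -0.5, -1.2]
opening: 0.587
```

Emit:
{"op": "play_rows", "data": {
  "motion": [
    [0, 0, 0, 0, 0, 1, 50],
    [0, 0, 0, 0, 0, 2, 50],
    [0, 0, 0, 0, 0, 2, 50]
  ]
}}

```text
clock: 13.5
ee_pos: [0.5909, -0.0343, 0.0386]
eef_rot: [-1.571, 0.011, -0.011]
ft_force: [0.1, -0.9, -0.4]
opening: 0.583
```

Emit:
{"op": "play_rows", "data": {
  "motion": [
    [0, 0, 0, 0, 0, 1, 50],
    [0, 0, 0, 0, 0, 1, 50]
  ]
}}

```text
clock: 13.75
ee_pos: [0.5909, -0.0333, 0.0386]
eef_rot: [-1.571, 0.011, -0.011]
ft_force: [-0.6, 0.3, 0.4]
opening: 0.584
```

Run:
```python
from h import *
s=arm.observe();print(s['ee_pos'],s['ft_force'])
a=shot('wrist','w5');b=shot('side','s5')[180:280,220:340]
b=cv2.resize(b,None,fx=4,fy=4,interpolation=cv2.INTER_CUBIC)
cv2.imwrite('pics/c5.png',np.hstack([cv2.resize(a,(533,400))[:,:320],b])[:,:,::-1])
```

```text
[ 0.5909 -0.0333  0.0386] [-0.6183  0.3481  0.3592]
```

View pics/c5.png

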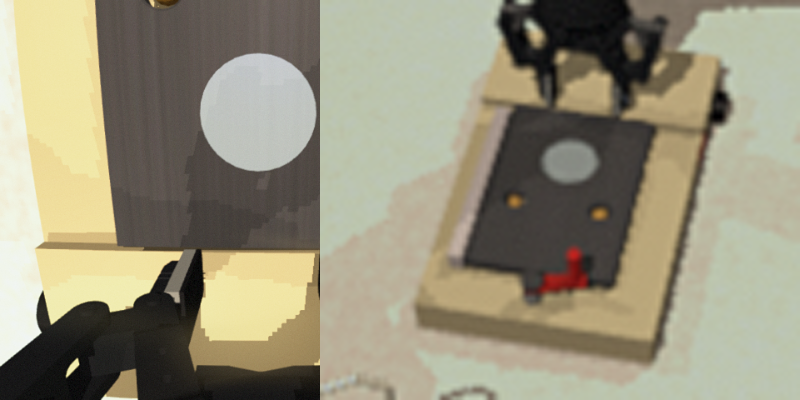

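The side crop shows brass in both holes, which suggests the plate has dropped, and the push force has vanished. Retreating to check properly and to measure the keeper.

Emit:
{"op": "play_rows", "data": {
  "motion": [
    [0, 0, 0, 0, 0, -8, 50],
    [0, 0, 0, 0, -40, -12, 50],
    [0, 0, 0, 0, -90, -12, 20],
    [0, 0, 0, 0, -140, -10, 0],
    [0, 0, 0, 0, -180, 40, 0],
    [0, 0, 0, 0, -200, 90, 0],
    [0, 0, 0, 0, -200, 110, 0],
    [0, 0, 0, 0, -200, 110, 0]
  ]
}}

```text
clock: 14.85
ee_pos: [0.592, 0.0772, 0.2377]
eef_rot: [-1.571, 0.01, -0.008]
ft_force: [-0.3, -0.5, -0.5]
opening: -0.0
```

Run:
```python
from h import *
s=arm.observe();print(s['ee_pos'],s['opening'],s['q'])
a=shot('wrist','w6')
for n in ['plate','stud_a','keeper_peg','rail','seat','base']:
    for d in place_of('wrist',n)[:2]: X=w('wrist',d['at']);print(n,d['score'],X,pix('wrist',X).round())
d=outline_of('wrist','plate')[0];c=max(cv2.findContours(d['region'].astype(np.uint8),0,2)[0],key=cv2.contourArea)
for z in (.05,.042):
    P=np.array([onz('wrist',p,z)[:2] for p in c[:,0]]);R=cv2.minAreaRect((P*1e3).astype(np.float32));print(z,R)
```

```text
[0.592  0.0772 0.2377] -0.00034521162774006403 [-0.0021  0.151   1.5938 -0.0005  1.3981  0.0098]
plate 0.92 [ 0.3087 -0.1706 -0.0014] [ 65. 418.]
plate 0.73 [0.5917 0.0594 0.0329] [314. 223.]
stud_a 0.82 [0.5554 0.0781 0.0354] [269. 202.]
stud_a 0.77 [0.6234 0.0767 0.038 ] [354. 203.]
keeper_peg 0.69 [0.56   0.1522 0.0638] [267. 107.]
rail 0.81 [0.6474 0.0677 0.0467] [384. 216.]
seat 0.7 [0.6234 0.0755 0.0402] [353. 205.]
base 0.42 [0.6243 0.0749 0.038 ] [354. 206.]
0.05 ((591.2040405273438, 63.28026580810547), (166.4090576171875, 117.54666900634766), 88.7910385131836)
0.042 ((591.1708984375, 61.196502685546875), (170.4508819580078, 120.40168762207031), 88.7910385131836)
```

View pics/w6.png

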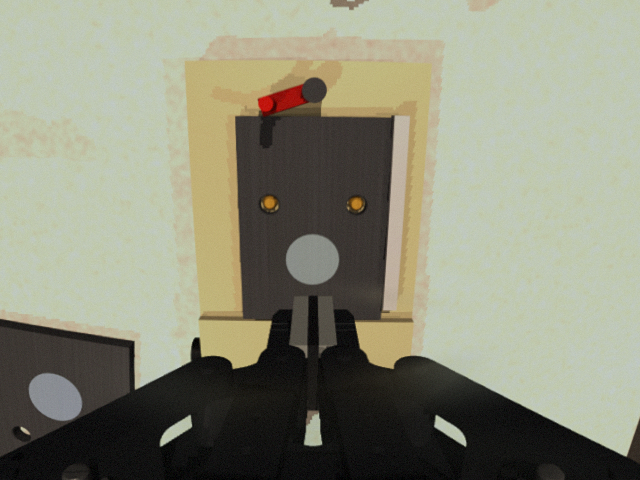

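The plate is seated: its outline measures 170.5 × 120.4 mm at z = 42 mm, and the studs sit centred in the holes at (270,203) and (356,203). Planning the keeper path with shut fingers.

Run:
```python
from h import *
M=Ro.from_euler('z',-1.2,degrees=True).as_matrix()[:2,:2]; t=np.array([591.2,61.2])-M@[0,24]
for nm,p,z in (('peg',(266,104),.082),('hub',(314,90),.052)): X=onz('wrist',p,z)*1e3; print(nm,X,M.T@(X[:2]-t)-[0,127])
s0=arm.observe();R0=Ro.from_rotvec(s0['eef_rot'])
def pt(s,back=0,z=.06):
    tn=np.array([np.sin(s),-np.cos(s)]); peg=np.array([0,127])-34*np.array([np.cos(s),np.sin(s)])
    c=peg-tn*[19.5,16]-tn*back; return np.r_[(M@c+t)/1e3,z]
for n,X in [('above',pt(.3,14,.12)),('dn',pt(.3,14))]+[(s,pt(s)) for s in (.3,.5,.7,.9,1.1,1.3,1.45,1.57)]:
    print(n,X,R0.inv().apply(X-s0['ee_pos'])*1e3)
```

```text
peg [561.63   154.4011  82.    ] [-31.5154 -10.4386]
hub [593.7092 164.2145  52.    ] [0.3513 0.0445]
above [0.5514 0.1837 0.12  ] [-42.5906 118.177  107.4098]
dn [0.5514 0.1837 0.06  ] [-42.5469 178.177  107.4189]
0.3 [0.5552 0.1702 0.06  ] [-38.4865 178.1761  94.0207]
0.5 [0.5541 0.1627 0.06  ] [-39.472  178.1779  86.5294]
0.7 [0.5546 0.1553 0.06  ] [-38.8948 178.1786  79.1191]
0.9 [0.5566 0.1483 0.06  ] [-36.7779 178.1781  72.0855]
1.1 [0.5601 0.1418 0.06  ] [-33.2056 178.1765  65.7087]
1.3 [0.5649 0.1363 0.06  ] [-28.3204 178.1738  60.2431]
1.45 [0.5692 0.1329 0.06  ] [-23.9104 178.1711  56.8745]
1.57 [0.5731 0.1306 0.06  ] [-19.9949 178.1686  54.689 ]
```

Emit:
{"op": "play_rows", "data": {
  "motion": [
    [0, 0, 0, -15, 30, 40, 0],
    [0, 0, 0, -30, 70, 75, 0],
    [0, 0, 0, -42, 115, 107, 0],
    [0, 0, 0, -42, 155, 107, 0],
    [0, 0, 0, -42, 178, 107, 0],
    [0, 0, 0, -42, 178, 107, 0]
  ]
}}

```text
clock: 16.0
ee_pos: [0.55, 0.1836, 0.0582]
eef_rot: [-1.572, 0.015, -0.007]
ft_force: [-0.7, -0.1, 0.6]
opening: 0.001
```

Emit:
{"op": "play_rows", "data": {
  "motion": [
    [0, 0, 0, 3, 0, -8, 0],
    [0, 0, 0, 4, 0, -14, 0],
    [0, 0, 0, 3, 0, -21, 0],
    [0, 0, 0, 4, 0, -28, 0],
    [0, 0, 0, 5, 0, -35, 0],
    [0, 0, 0, 9, 0, -42, 0],
    [0, 0, 0, 9, 0, -42, 0]
  ]
}}

```text
clock: 16.88
ee_pos: [0.5603, 0.1411, 0.0603]
eef_rot: [-1.571, 0.012, -0.011]
ft_force: [-0.2, -1.6, -0.1]
opening: -0.002
```

Emit:
{"op": "play_rows", "data": {
  "motion": [
    [0, 0, 0, 5, 0, -5, 0],
    [0, 0, 0, 9, 0, -9, 0],
    [0, 0, 0, 13, 0, -10, 0],
    [0, 0, 0, 15, 0, -11, 0],
    [0, 0, 0, 15, 0, -11, 0]
  ]
}}

```text
clock: 17.5
ee_pos: [0.5747, 0.1311, 0.0604]
eef_rot: [-1.571, 0.012, -0.01]
ft_force: [-3.1, 1.6, 1.5]
opening: -0.001
```

Run:
```python
from h import *
s=arm.observe();print(s['ee_pos'],s['ft_force'])
b=shot('side','s7')[180:280,220:340];a=shot('top','t7')[140:260,260:420]
b=cv2.resize(b,(480,400),interpolation=cv2.INTER_CUBIC);a=cv2.resize(a,(320,240))
a=np.vstack([a,np.zeros((160,320,3),np.uint8)])
cv2.imwrite('pics/c7.png',np.hstack([a,b])[:,:,::-1])
```

```text
[0.5747 0.1311 0.0604] [-3.116   1.6291  1.46  ]
```

View pics/c7.png

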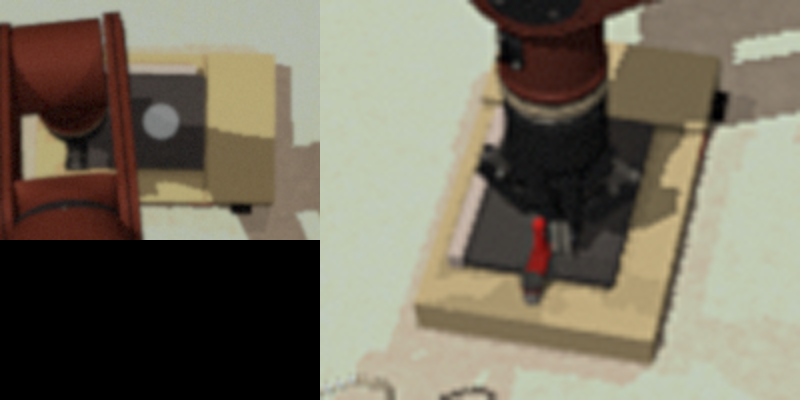

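The keeper is nearly round, with the arm from (530,290) to (540,225). Pushing +x to its stop, watching the force.

Emit:
{"op": "play_rows", "data": {
  "motion": [
    [0, 0, 0, 1, 0, 0, 0],
    [0, 0, 0, 2, 0, 0, 0],
    [0, 0, 0, 2, 0, 0, 0]
  ]
}}

```text
clock: 17.98
ee_pos: [0.5751, 0.131, 0.0602]
eef_rot: [-1.571, 0.014, -0.007]
ft_force: [-11.0, 0.6, 5.5]
opening: -0.002
```

Emit:
{"op": "play_rows", "data": {
  "motion": [
    [0, 0, 0, 1, 0, 0, 0],
    [0, 0, 0, 2, 0, 0, 0],
    [0, 0, 0, 2, 0, 0, 0]
  ]
}}

```text
clock: 18.35
ee_pos: [0.5754, 0.1309, 0.0601]
eef_rot: [-1.571, 0.017, -0.004]
ft_force: [-17.2, -0.2, 10.4]
opening: 0.001
```

The keeper has stalled at its stop. Retreating and checking.

Emit:
{"op": "play_rows", "data": {
  "motion": [
    [0, 0, 0, -6, 0, 0, 0],
    [0, 0, 0, -16, 0, 0, 0],
    [0, 0, 0, -16, -50, 0, 0],
    [0, 0, 0, -16, -110, -10, 0],
    [0, 0, 0, 0, -160, -30, 0],
    [0, 0, 0, 15, -178, -54, 0],
    [0, 0, 0, 15, -178, -54, 0]
  ]
}}

```text
clock: 19.23
ee_pos: [0.5957, 0.0749, 0.2414]
eef_rot: [-1.571, 0.008, -0.018]
ft_force: [-0.9, -0.3, -0.0]
opening: -0.002
```

Run:
```python
from h import *
s=arm.observe();print(s['ee_pos'],s['ft_force'])
shot('wrist','w8')
for n in ['plate','keeper_peg']:
    for d in place_of('wrist',n)[:2]: X=w('wrist',d['at']);print(n,d['score'],X,pix('wrist',X).round())
d=[o for o in outline_of('wrist','plate') if o['region'][260,340]]
c=max(cv2.findContours(d[0]['region'].astype(np.uint8),0,2)[0],key=cv2.contourArea) if d else None
for z in (.05,.042):
    if d: P=np.array([onz('wrist',p,z)[:2] for p in c[:,0]]);print(z,cv2.minAreaRect((P*1e3).astype(np.float32)))
```

```text
[0.5957 0.0749 0.2414] [-0.9385 -0.3087 -0.0221]
plate 0.59 [0.5879 0.064  0.0281] [308. 218.]
keeper_peg 0.75 [0.5876 0.1294 0.0626] [306. 142.]
0.05 ((586.025634765625, 68.42522430419922), (162.85205078125, 116.187744140625), 89.21746063232422)
0.042 ((585.8648071289062, 66.42430114746094), (166.82077026367188, 119.01920318603516), 89.21743774414062)
```

View pics/w8.png

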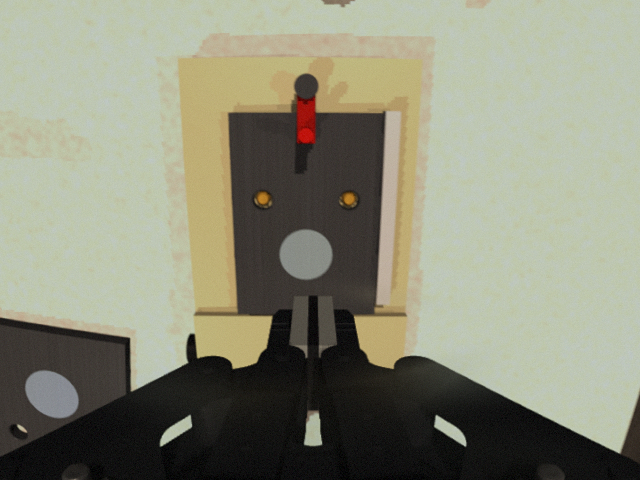

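The keeper lies along base -y, from (306,86) to (306,136), over the plate's edge. The studs are still centred in the holes and the gripper is clear. Handing in.

```bash
python3 -c "
from h import *
print(arm.job_done())"
```

```text
the job is handed in; nothing more can be done
None
```

The stage plate is on its seat over both studs, and the red keeper is swung round to its stop over the plate's edge. I handed the job in at about 19 s of the 61 s allowed.

- **Plate:** I pushed it sideways until it stalled against the rail, then slid it about 37 mm away from the deck until the push force vanished. After I backed off, its outline measured 170.5 × 120.4 mm at the seated height of 42 mm. Both studs were centred in the holes.
- **Keeper:** I pushed the peg round with shut fingers until it stalled at about 17 N. The last picture shows it pointing along base -y over the plate.
- **Check that came out off:** the last outline network reading of the plate was a little small (166.8 × 119.0 mm) and shifted by about 5 mm. I put that down to the keeper and fingers covering part of the plate, because the picture itself still showed the studs centred.
- **Other things:** the arm's path kept away from everything else on the bench, but I did not measure those things again at the end.

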